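# Tip the tall tin into the packing cradle and press it home

### The job

Tip the tall tin over where it stands by pushing it high up, so that it falls on its side in the wooden cradle with its lid towards the stop; do not pick it up. Then slide it along the cradle from its bottom end until its lid meets the stop's screw-set pad, hold it firmly home there for a second with a push of about 10 N, and leave it lying there. The thin tin dents if it is pushed with more than 20 N, and the other things on the table are to be left alone.

Things in the scene. Friction and masses are not known exactly. Their poses are not given: they have to be found in the camera images.
- cradle: fixed wooden packing cradle: floor board 150 x 520 mm, 12 mm thick, a rail along each long side (16 mm thick, tops 37 mm above the table, 115 mm apart inside). Origin: centre of its underside, on the table. y runs along its length towards the stop, z up; the -y end is open.
- stop: dark wooden block fixed across the cradle's +y end, 112 wide, 22 thick, 85 mm high. Origin: foot of its face towards the tin, on the cradle floor, 236 mm along y from the cradle's origin. On a screw before it is a rigid pad, 60 wide, 54 high, centred 40 mm above the cradle floor. The pad's front stands 36 to 68 mm before the block's face: it differs every time and is not measured; find it by feel.
- tin: closed metal tin, 95 (its x) x 80 (its y) x 210 mm high (its z, bottom to dark lid), 0.35 to 0.7 kg, evenly filled. Origin: centre of its bottom. Starts upright on the cradle floor near the -y end, its 80 mm side along the cradle. Past 21 degrees of tilt it falls on its own and lies along the cradle, 80 mm high; the bottom may kick back a little. Sliding it takes 2 to 5 N.
- tin_mid (a point): centre of the tin, 105 mm from its bottom along its z
- tin_top (a point): middle of the lid's outer face, 210 mm from the bottom along its z
- slice_a: bystander: dried slice, oval, 84 x 54 mm, 8 mm thick; origin at its underside
- slice_b: bystander: dried slice, oval, 84 x 54 mm, 8 mm thick; origin at its underside
- slice_c: bystander: dried slice, oval, 84 x 54 mm, 8 mm thick; origin at its underside
- mug: bystander: white mug, 80 mm wide, 85 mm high; origin at its underside
- jar: bystander: glass jar, 70 mm wide, 100 mm high; origin at its underside
- brush: bystander: hand brush lying on the table; origin at its underside
- weight: bystander: brick, 110 x 70 x 50 mm; origin at its underside

How it is judged:
By the outcome, as a careful person would: the job done as asked, in the order asked, and still so for the second after the job is handed in, with the robot touching nothing.
It also fails if it takes over 51 s, if anything falls off the work surface, if the arm or the gripper's body presses on something with over 40 N, if the wrist force passes 120 N, or if a joint passes its speed limit or range.

### The arm

A 7-joint arm with a two-finger parallel gripper is mounted at the origin on the work surface. World frame = base frame: x ahead of the robot, y to its left, z up, the work surface at z = 0. Lengths are in m, angles in rad, forces in N, time in s.
With the tool pointing down it reaches from about 0.425 to 0.875 m from the base axis. Payload 4.7 kg.
Tool frame: the origin (TCP) lies at the very end of the fingers, on their centre line; the grasp point (between the pads) lies 19 mm behind it; z points along the fingers, y is the line along which they close (so a half turn about z gives the same grasp; the last joint's range is limited). The gripper opens to 87 mm and grips with 3 to 60 N. Pads are 19 mm wide; open, the fingers measure 117 mm over their backs; the gripper's body (75 mm by 190 mm) begins 51 mm behind the grasp point.
Start: joints at [-1.257, 0.321, -0.07, 1.45, 0.023, 1.371, -0.057], TCP at [0.192, 0.621, 0.223] pointing down, gripper open.
Joint ranges: [-2.86, 2.86], [-0.3, 2.09], [-1.38, 1.24], [0.06, 2.45], [-1.56, 4.7], [0.09, 2.05], [-2.69, 2.69]. Speed limits (rad/s): [2.57, 2.57, 3.14, 3.14, 3.14, 3.14, 3.14].

### API

Orientations are given as a rotation vector (axis times angle).
In Python, from bench import ctrl, get_image, job gives the robot as it stands.
- The arm moves only by the shell command python3 -m crank 'ROWS' [FORCE]. ROWS is JSON, a list that holds one entry, the list of rows, each a list of 5 numbers: the shift along the tool's x, y, z in mm, then the turn about the tool's z in rad, then the closure, from -1 (fully open) to 1 (shut), so that 0 is half open. A call has 1 to 10 rows; each row shifts and turns the commanded pose from where the row before left it, along the tool's axes as they then stand; what a row does not reach is not made up. A row lasts 1/12 s, in which the tool goes at most 41.7 mm and 7.16 degrees, less where a joint would pass 70% of its speed; a pose out of reach is approached as far as the arm can. A call with a gripper value outside its range is refused whole. The fingers move at their own pace and stop on an object; FORCE is the grip in N (left out, the last holds). Time passes only in rows, so rows that do not move let the fingers close. It gives the time, the measured TCP pose, the force, the opening and the grip force at its end, in the units of the state.
- ctrl.get_state(): the state, without advancing time (a new reading comes with each control period).
- get_image(name): name is "scene" or "top" or "wrist"; returns a dict with "pixels" (480x640x3 uint8, red, green, blue), "fx", "fy", "cx", "cy" (pixels), "T" (4x4, takes a point from camera to world coordinates); the wrist camera has in their place "T_tool_cam" (4x4, takes a point from camera to tool coordinates, whose origin is the TCP and whose axes are the flange's). Camera axes: x right, y down, z forward; pixel columns grow to the right and rows downward; lengths in m; the calibration is good to about 2 mm. A picture is of the moment at which its call begins: read the wrist's pose just before it. There is no depth.
- job.close_job(): hands the job in; it is judged then, once.
The state is a dict: "time": time; "joint_positions": joint angles; "qd": joint speeds; "joint_torque": joint torques, N m; "position": TCP position; "tool_rot": TCP orientation; "ft_force": force on the tool from outside, world axes, zero at the start; "torque": the same for the moment, N m; "grip_width": opening from 0.0 (shut) to 1.0 (fully open); "grip_force": force on a finger pad.
Only numpy, scipy, OpenCV 4.12 (cv2) and the standard library are available. Lean on these libraries where they do the work, as an engineer would, in place of code of your own. Each camera call takes 0.05 s, during which the arm holds its last target. There are 200 camera calls.

## Working session

There is one attempt and no reset: what is moved stays moved. The work goes in short steps, Python scripts to look and compute and a shell command to move; the robot and the scene stay as the last step left them, time stands still between calls to the robot, and variables do not carry over. Pictures are saved under pics/ and viewed, at most 10 in all, crops included, and the job is handed in when it is done.

```bash
mkdir -p pics; ls; python3 - <<'E'
from bench import ctrl,get_image
import cv2
s=ctrl.get_state()
for k in("time","position","tool_rot","ft_force","grip_width"):print(k,s[k])
for n in("scene","top"):
    g=get_image(n);cv2.imwrite(f"pics/{n}0.png",g["pixels"][:,:,::-1]);print(n,g["fx"],g["fy"],g["cx"],g["cy"],g["T"])
E
```

```text
pics
time 0.0
position [0.19188532 0.62043946 0.22145545]
tool_rot [-4.69173079e-01 -3.10622490e+00  3.05028634e-03]
ft_force [0.20512652 0.39766729 1.36439468]
grip_width 1.0012105326120777
scene 482.2398928058269 482.2398928058269 315.22141028236905 246.04543370029037 [[ 0.39553407  0.66136661 -0.63729664  1.30450842]
 [ 0.91837723 -0.27598446  0.28357686 -0.25235281]
 [ 0.0116643  -0.69744304 -0.71654529  1.02025754]
 [ 0.          0.          0.          1.        ]]
top 446.0156720030973 446.0156720030973 315.216441355826 246.279783701006 [[ 0.00185888 -0.98759792  0.15699331  0.37910664]
 [-0.99991186 -0.00389948 -0.01269098  0.09784881]
 [ 0.01314578 -0.15695588 -0.98751812  1.23688542]
 [ 0.          0.          0.          1.        ]]
```

View pics/scene0.png

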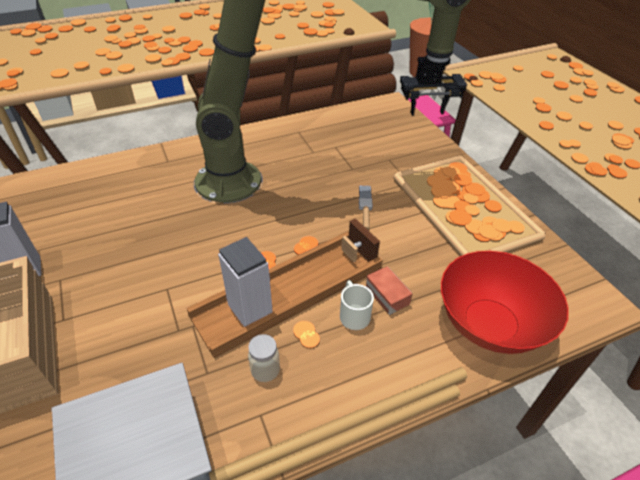

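View pics/top0.png

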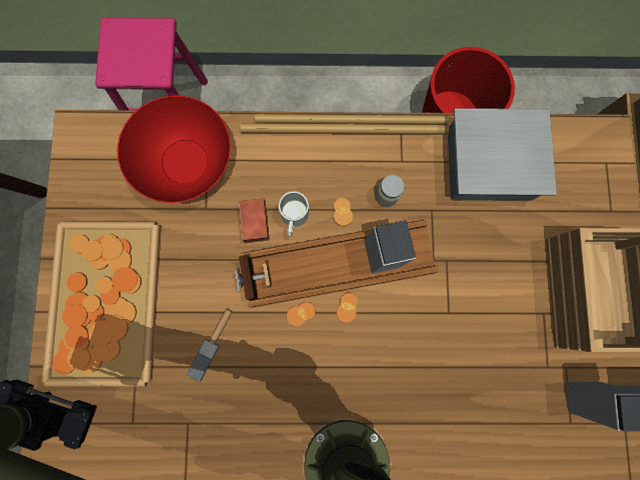

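The scene picture shows the cradle with the tin upright at its near-left end (about 247,282) and the stop at (365,242). In the top view, the cradle runs from the open end at about (428,245) to the stop at (245,277), with the tin's lid at (390,247). I'll zoom in to get the corners.

```bash
python3 - <<'E'
import cv2
a=cv2.imread("pics/top0.png")[190:330,225:445]
cv2.imwrite("pics/topc.png",cv2.resize(a,None,fx=3.6,fy=3.6,interpolation=cv2.INTER_CUBIC))
E
```

```text
(no output)
```

View pics/topc.png

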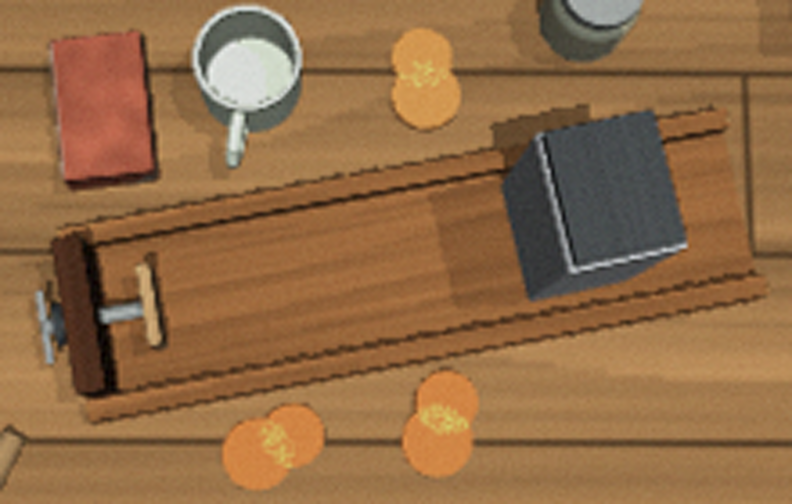

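The crop shows the rail ends at about (57,232), (724,110), (766,285) and (92,410). The lid corners are at (540,133), (652,112), (686,245) and (573,271). Next I'll cast rays through these.

```bash
cat > h.py <<'E'
import numpy as np
from scipy.spatial.transform import Rotation as R
def ray(g,u,v,z):
    T=np.array(g["T"]);d=T[:3,:3]@[(u-g["cx"])/g["fx"],(v-g["cy"])/g["fy"],1];o=T[:3,3]
    return o+d*(z-o[2])/d[2]
E
python3 - <<'E'
from h import *
from bench import ctrl,get_image
g=get_image("top")
f=lambda p,z:ray(g,p[0]/3.6+225-.36,p[1]/3.6+190-.36,z)
r=np.array([f(p,.037) for p in[(57,232),(724,110),(766,285),(92,410)]]);print(r.round(4))
l=np.array([f(p,.222) for p in[(540,133),(652,112),(686,245),(573,271)]]);print(l.round(4))
d=lambda a:np.linalg.norm(np.roll(a,-1,0)-a,axis=1).round(4)
print(d(r),d(l))
c=r.mean(0);a=r[0]+r[3]-r[1]-r[2];a[2]=0;a/=np.linalg.norm(a)
print("cradle",c,"axis",a,np.degrees(np.arctan2(a[1],a[0])))
lc=l.mean(0);b=l[0]+l[3]-l[1]-l[2];print("lid",lc,np.degrees(np.arctan2(b[1],b[0])))
x=np.array([a[1],-a[0],0]);print("tin in cradle x,y",(lc-c)@x,(lc-c)@a)
s=ctrl.get_state();m=R.from_rotvec(s["tool_rot"]).as_matrix();print("tool\n",m.round(3))
w=get_image("top")["T"]
# slices, jar, mug in world
for n,p,z in[("sliceL",(273,447),.01),("sliceR",(440,425),.01),("sliceT",(426,78),.01),("mug",(247,55),.085),("mughandle",(235,160),.05),("jar",(597,5),.1),("pad",(150,305),.07),("brick",(105,110),.05)]:
    q=f(p,z);print(n,q.round(3),((q-c)@x).round(3),((q-c)@a).round(3))
E
```

```text
[[ 0.5476  0.285   0.037 ]
 [ 0.6439 -0.2224  0.037 ]
 [ 0.5093 -0.2492  0.037 ]
 [ 0.4147  0.2554  0.037 ]]
[[ 0.5874 -0.0533  0.222 ]
 [ 0.6016 -0.1262  0.222 ]
 [ 0.5148 -0.1454  0.222 ]
 [ 0.4978 -0.0726  0.222 ]]
[0.5165 0.1373 0.5134 0.1362] [0.0743 0.0889 0.0747 0.0916]
cradle [0.52889729 0.01720848 0.037     ] axis [-0.18535169  0.98267225  0.        ] 100.68163749080382
lid [ 0.55036315 -0.09936346  0.222     ] 102.07377618767408
tin in cradle x,y -0.0005128982597978776 -0.11853075003494465
tool
 [[-0.955  0.295 -0.   ]
 [ 0.295  0.955 -0.001]
 [-0.    -0.001 -1.   ]]
sliceL [0.388 0.122 0.01 ] -0.119 0.129
sliceR [ 0.405 -0.005  0.01 ] -0.126 0.002
sliceT [0.674 0.004 0.01 ] 0.141 -0.04
mug [0.673 0.142 0.085] 0.165 0.095
mughandle [0.601 0.151 0.05 ] 0.096 0.118
jar [ 0.708 -0.115  0.1  ] 0.152 -0.163
pad [0.49  0.211 0.07 ] -0.003 0.198
brick [0.639 0.249 0.05 ] 0.151 0.208
```

```bash
python3 -m crank '[[[0,0,-30,0.108,0],[0,0,-30,0.108,0],[0,0,-30,0.108,0],[0,0,-30,0.108,0],[0,0,0,0.108,0],[0,0,0,0.108,0],[0,0,0,0.108,0],[0,0,0,0.108,0],[0,0,0,0.108,0],[0,0,0,0.108,0]]]'
python3 -m crank '[[[-35,22,0,0,0],[-35,22,0,0,0],[-35,22,0,0,0],[-35,22,0,0,0],[-35,22,0,0,0],[-35,22,0,0,0],[-35,22,0,0,0],[-35,22,0,0,0],[-35,22,0,0,0],[-35,22,0,0,0]]]'
cat > where.py <<'E'
from h import *
from bench import ctrl
s=ctrl.get_state();a=np.array([-.18535,.98267,0]);x=np.array([a[1],-a[0],0]);c=np.array([.5289,.0172,0])
p=np.array(s["position"])-c;m=R.from_rotvec(s["tool_rot"]).as_matrix();f=np.array(s["ft_force"])
print("t %.2f cradle x %.1f y %.1f z %.1f | toolx yaw err %.2f deg tilt %s | F along %.2f across %.2f up %.2f"%(s["time"],p@x*1e3,p@a*1e3,p[2]*1e3,np.degrees(np.arctan2(m[:,0]@x,m[:,0]@a)),m[:2,2].round(3),f@a,f@x,f[2]))
E
python3 where.py
```

```text
time: 1.03
position: [0.1919, 0.6209, 0.3422]
tool_rot: [2.006, 2.418, -0.001]
ft_force: [-0.4, 1.1, 0.4]
grip_width: 0.506
grip_force: 0.0
time: 1.87
position: [0.4754, 0.3174, 0.3427]
tool_rot: [-1.999, -2.423, -0.001]
ft_force: [1.1, 0.0, 1.1]
grip_width: 0.497
grip_force: 0.0
t 1.87 cradle x 3.0 y 304.9 z 342.7 | toolx yaw err -0.27 deg tilt [0. 0.] | F along -0.18 across 1.08 up 1.13
```

```bash
python3 -m crank '[[[-37,0,0,0,0],[-37,0,0,0,0],[-37,0,0,0,0],[-37,0,0,0,0],[-37,0,0,0,0],[-37,0,0,0,0],[-37,0,0,0,0],[-37,0,0,0,0],[-37,0,0,0,0],[-37,0,0,0,0]]]' >/dev/null
python3 -m crank '[[[-37,0,0,0,0],[-37,0,0,0,0],[-37,0,0,0,0],[-37,-3,0,0,0],[0,0,30,0,0],[0,0,30,0,0],[0,0,30,0,0],[0,0,30,0,0],[0,0,25,0,0],[0,0,0,0,0]]]' >/dev/null
python3 where.py
python3 - <<'E'
from h import *
from bench import get_image
import cv2
g=get_image("scene");im=g["pixels"][:,:,::-1][150:390,150:470];cv2.imwrite("pics/s1.png",cv2.resize(im,None,fx=2.4,fy=2.4))
E
```

```text
t 3.53 cradle x -1.2 y -209.1 z 192.0 | toolx yaw err -0.27 deg tilt [-0.009  0.002] | F along 1.18 across 0.05 up -0.27
```

View pics/s1.png

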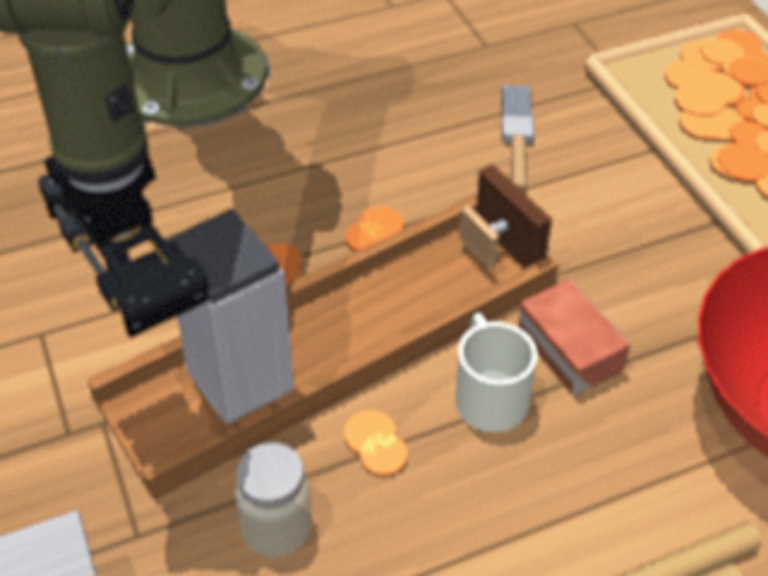

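The picture shows the gripper behind the tin at (150,300), clear of everything, with the tin still upright at (235,330). Next I push gently, checking as I go.

```bash
python3 -m crank '[[[9,0,0,0,0],[9,0,0,0,0],[7,0,0,0,0],[4,0,0,0,0],[3,0,0,0,0],[3,0,0,0,0],[3,0,0,0,0]]]' >/dev/null; python3 where.py
python3 -m crank '[[[3,0,0,0,0],[3,0,0,0,0],[3,0,0,0,0],[3,0,0,0,0]]]' >/dev/null; python3 where.py
python3 -m crank '[[[3,0,0,0,0],[3,0,0,0,0],[3,0,0,0,0],[3,0,0,0,0]]]' >/dev/null; python3 where.py
python3 - <<'E'
from h import *
from bench import get_image
import cv2
g=get_image("scene");im=g["pixels"][:,:,::-1][150:390,150:470];cv2.imwrite("pics/s2.png",cv2.resize(im,None,fx=1.5,fy=1.5))
E
```

```text
t 4.17 cradle x 1.8 y -173.0 z 198.0 | toolx yaw err -0.27 deg tilt [0.001 0.   ] | F along 0.41 across -0.68 up 0.26
t 4.50 cradle x 1.5 y -161.5 z 197.7 | toolx yaw err -0.23 deg tilt [ 0.    -0.001] | F along -1.49 across -0.28 up 0.04
t 4.83 cradle x 1.5 y -148.8 z 197.5 | toolx yaw err -0.26 deg tilt [-0.  0.] | F along -1.17 across 0.42 up 1.05
```

View pics/s2.png

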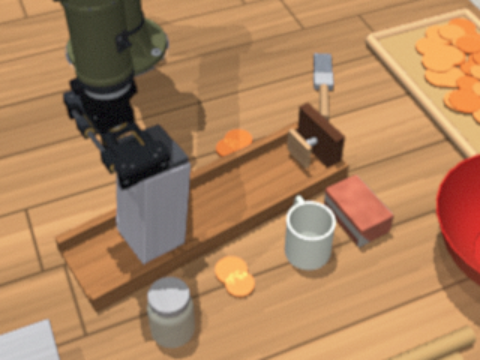

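The tin at (152,200) has started leaning on its far bottom edge, and the reaction is about 1.5 N. Contact was at y≈-168, so it should tip near -105.

```bash
python3 -m crank '[[[3,0,0,0,0],[3,0,0,0,0],[3,0,0,0,0],[3,0,0,0,0],[3,0,0,0,0],[3,0,0,0,0],[3,0,0,0,0]]]' >/dev/null; python3 where.py
python3 -m crank '[[[3,0,0,0,0],[3,0,0,0,0],[3,0,0,0,0],[3,0,0,0,0],[3,0,0,0,0],[3,0,0,0,0],[3,0,0,0,0],[3,0,0,0,0],[3,0,0,0,0]]]' >/dev/null; python3 where.py
python3 -m crank '[[[0,0,0,0,0],[0,0,0,0,0],[-20,0,0,0,0],[-20,0,0,0,0],[-20,0,0,0,0],[-20,0,0,0,0],[0,0,0,0,0]]]' >/dev/null; python3 where.py
python3 - <<'E'
from h import *
from bench import get_image
import cv2
g=get_image("scene");im=g["pixels"][:,:,::-1][150:390,150:470];cv2.imwrite("pics/s3.png",cv2.resize(im,None,fx=2,fy=2))
E
```

```text
t 5.47 cradle x 1.4 y -127.7 z 197.5 | toolx yaw err -0.27 deg tilt [-0.  0.] | F along 0.27 across 0.10 up 0.92
t 6.22 cradle x 1.3 y -100.8 z 197.5 | toolx yaw err -0.26 deg tilt [-0.  0.] | F along 0.43 across 0.23 up -0.10
t 6.80 cradle x 0.3 y -186.5 z 197.8 | toolx yaw err 0.09 deg tilt [ 0.    -0.004] | F along -0.49 across -0.12 up 0.88
```

View pics/s3.png

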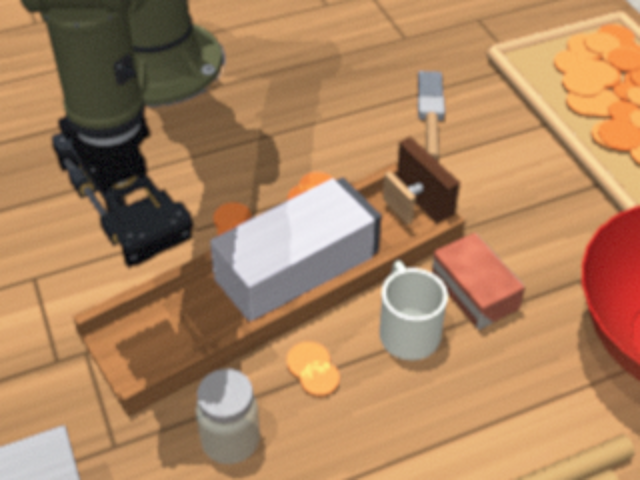

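The tin has fallen cleanly along the cradle with its dark lid (365,215) towards the stop. The top edge of its bottom end runs from (214,243) to (247,283). I'll measure that, and the pad.

```bash
python3 - <<'E'
from h import *
from bench import get_image
g=get_image("scene");a=np.array([-.18535,.98267,0]);x=np.array([a[1],-a[0],0]);c=np.array([.5289,.0172,0])
for n,p,z in[("botL",(214,244),.092),("botR",(247,284),.092),("lidL",(344,182),.092),("lidR",(379,217),.092),("pad top front L",(384,180),.079),("pad top front R",(413,201),.079)]:
    q=ray(g,p[0]/2+150-.25,p[1]/2+150-.25,z)-c;print(n,(q@x*1e3).round(1),(q@a*1e3).round(1))
E
```

```text
botL -37.1 -70.3
botR 42.3 -68.3
lidL -37.9 131.4
lidR 40.7 133.1
pad top front L -21.3 187.4
pad top front R 32.7 196.4
```

```bash
python3 -m crank '[[[0,0,30,0,0],[0,0,30,0,0],[0,0,30,0,0],[0,0,30,0,0],[0,0,25,0,0],[0,0,15,0,0],[0,0,3,0,0],[0,0,0,0,0]]]' >/dev/null; python3 where.py
python3 -m crank '[[[15,0,0,0,0],[15,0,0,0,0],[15,0,0,0,0],[15,0,0,0,0],[10,0,0,0,0],[8,0,0,0,0],[4,0,0,0,0],[0,0,0,0,0]]]' >/dev/null; python3 where.py
python3 -m crank '[[[2,0,0,0,0],[2,0,0,0,0],[2,0,0,0,0]]]' >/dev/null; python3 where.py
python3 -m crank '[[[2,0,0,0,0],[2,0,0,0,0],[2,0,0,0,0]]]' >/dev/null; python3 where.py
```

```text
t 7.57 cradle x 1.3 y -179.7 z 33.6 | toolx yaw err -0.34 deg tilt [-0.002  0.001] | F along 0.34 across 0.74 up 1.55
t 8.23 cradle x 1.9 y -98.2 z 35.1 | toolx yaw err -0.35 deg tilt [0.001 0.001] | F along -0.23 across 0.79 up -0.23
t 8.48 cradle x 1.2 y -93.9 z 34.6 | toolx yaw err -0.19 deg tilt [ 0. -0.] | F along -0.95 across 0.35 up -1.14
t 8.73 cradle x 1.2 y -87.2 z 34.5 | toolx yaw err -0.24 deg tilt [-0. -0.] | F along 0.09 across -0.44 up 0.44
```

```bash
for i in 1; do :; done
python3 -m crank '[[[2,0,0,0,0],[2,0,0,0,0],[2,0,0,0,0],[2,0,0,0,0]]]' >/dev/null; python3 where.py
python3 -m crank '[[[2,0,0,0,0],[2,0,0,0,0],[2,0,0,0,0],[2,0,0,0,0]]]' >/dev/null; python3 where.py
python3 -m crank '[[[2,0,0,0,0],[2,0,0,0,0],[2,0,0,0,0],[2,0,0,0,0]]]' >/dev/null; python3 where.py
```

```text
t 9.07 cradle x 1.0 y -79.9 z 34.6 | toolx yaw err -0.25 deg tilt [ 0.    -0.001] | F along -2.20 across -1.16 up -1.02
t 9.40 cradle x 1.1 y -71.1 z 34.5 | toolx yaw err -0.25 deg tilt [-0. -0.] | F along -1.88 across -1.20 up 0.50
t 9.73 cradle x 1.2 y -62.9 z 34.5 | toolx yaw err -0.26 deg tilt [0. 0.] | F along -2.23 across -0.44 up -1.74
```

```bash
cat > ok.py <<'E'
# look only: prints force along the cradle; exit 1 if pushing harder than 5 N
from h import *
from bench import ctrl
import sys
s=ctrl.get_state();a=np.array([-.18535,.98267,0]);F=-np.array(s["ft_force"])@a
print("%.2f y %.2f push %.2f"%(s["time"],(np.array(s["position"])-[.5289,.0172,0])@a*1e3,F));sys.exit(F>5)
E
python3 -m crank '[[[2,0,0,0,0],[2,0,0,0,0],[2,0,0,0,0],[2,0,0,0,0]]]' >/dev/null; python3 ok.py &&
python3 -m crank '[[[1,0,0,0,0],[1,0,0,0,0]]]' >/dev/null && python3 ok.py &&
python3 -m crank '[[[1,0,0,0,0]]]' >/dev/null && python3 ok.py &&
python3 -m crank '[[[1,0,0,0,0]]]' >/dev/null && python3 ok.py &&
python3 -m crank '[[[1,0,0,0,0]]]' >/dev/null && python3 ok.py &&
python3 -m crank '[[[1,0,0,0,0]]]' >/dev/null && python3 ok.py &&
python3 -m crank '[[[1,0,0,0,0]]]' >/dev/null && python3 ok.py &&
python3 -m crank '[[[1,0,0,0,0]]]' >/dev/null && python3 ok.py &&
python3 -m crank '[[[1,0,0,0,0]]]' >/dev/null && python3 ok.py &&
python3 -m crank '[[[1,0,0,0,0]]]' >/dev/null && python3 ok.py &&
python3 -m crank '[[[1,0,0,0,0]]]' >/dev/null && python3 ok.py
```

```text
10.07 y -54.96 push 1.35False
```

```bash
sed -i 's/sys.exit(F>5)/sys.exit(int(F>5))/' ok.py
python3 -m crank '[[[1,0,0,0,0],[1,0,0,0,0]]]' >/dev/null && python3 ok.py &&
python3 -m crank '[[[1,0,0,0,0]]]' >/dev/null && python3 ok.py &&
python3 -m crank '[[[1,0,0,0,0]]]' >/dev/null && python3 ok.py &&
python3 -m crank '[[[1,0,0,0,0]]]' >/dev/null && python3 ok.py &&
python3 -m crank '[[[1,0,0,0,0]]]' >/dev/null && python3 ok.py &&
python3 -m crank '[[[1,0,0,0,0]]]' >/dev/null && python3 ok.py &&
python3 -m crank '[[[1,0,0,0,0]]]' >/dev/null && python3 ok.py &&
python3 -m crank '[[[1,0,0,0,0]]]' >/dev/null && python3 ok.py &&
python3 -m crank '[[[1,0,0,0,0]]]' >/dev/null && python3 ok.py &&
python3 -m crank '[[[1,0,0,0,0]]]' >/dev/null && python3 ok.py
```

```text
10.23 y -53.00 push 1.59
10.32 y -52.10 push 2.76
10.40 y -51.14 push 1.65
10.48 y -50.16 push 1.72
10.57 y -49.12 push 1.94
10.65 y -48.07 push 2.50
10.73 y -47.09 push 1.85
10.82 y -46.07 push 1.18
10.90 y -45.07 push 2.35
10.98 y -44.08 push 1.79
```

```bash

python3 -m crank '[[[0.6,0,0,0,0]]]' >/dev/null && python3 ok.py &&
python3 -m crank '[[[0.6,0,0,0,0]]]' >/dev/null && python3 ok.py &&
python3 -m crank '[[[0.6,0,0,0,0]]]' >/dev/null && python3 ok.py &&
python3 -m crank '[[[0.6,0,0,0,0]]]' >/dev/null && python3 ok.py &&
python3 -m crank '[[[0.6,0,0,0,0]]]' >/dev/null && python3 ok.py &&
python3 -m crank '[[[0.6,0,0,0,0]]]' >/dev/null && python3 ok.py &&
python3 -m crank '[[[0.6,0,0,0,0]]]' >/dev/null && python3 ok.py &&
python3 -m crank '[[[0.6,0,0,0,0]]]' >/dev/null && python3 ok.py &&
python3 -m crank '[[[0.6,0,0,0,0]]]' >/dev/null && python3 ok.py &&
python3 -m crank '[[[0.6,0,0,0,0]]]' >/dev/null && python3 ok.py &&
python3 -m crank '[[[0.6,0,0,0,0]]]' >/dev/null && python3 ok.py &&
python3 -m crank '[[[0.6,0,0,0,0]]]' >/dev/null && python3 ok.py &&
python3 -m crank '[[[0.6,0,0,0,0]]]' >/dev/null && python3 ok.py &&
python3 -m crank '[[[0.6,0,0,0,0]]]' >/dev/null && python3 ok.py &&
python3 -m crank '[[[0.6,0,0,0,0]]]' >/dev/null && python3 ok.py &&
python3 -m crank '[[[0.6,0,0,0,0]]]' >/dev/null && python3 ok.py &&
python3 -m crank '[[[0.6,0,0,0,0]]]' >/dev/null && python3 ok.py &&
python3 -m crank '[[[0.6,0,0,0,0]]]' >/dev/null && python3 ok.py &&
python3 -m crank '[[[0.6,0,0,0,0]]]' >/dev/null && python3 ok.py &&
python3 -m crank '[[[0.6,0,0,0,0]]]' >/dev/null && python3 ok.py
```

```text
11.07 y -43.43 push 2.58
11.15 y -42.90 push 2.07
11.23 y -42.32 push 1.11
11.32 y -41.77 push 1.71
11.40 y -41.17 push 2.62
11.48 y -40.52 push 2.00
11.57 y -39.93 push 2.07
11.65 y -39.33 push 1.95
11.73 y -38.74 push 1.69
11.82 y -38.13 push 1.79
11.90 y -37.52 push 2.00
11.98 y -36.91 push 1.74
12.07 y -36.34 push 2.13
12.15 y -35.74 push 0.76
12.23 y -35.13 push 1.96
12.32 y -34.51 push 1.73
12.40 y -33.92 push 1.40
12.48 y -33.31 push 1.29
12.57 y -32.71 push 1.96
12.65 y -32.13 push 1.49
```

```bash

python3 -m crank '[[[0.5,0,0,0,0]]]' >/dev/null && python3 ok.py &&
python3 -m crank '[[[0.5,0,0,0,0]]]' >/dev/null && python3 ok.py &&
python3 -m crank '[[[0.5,0,0,0,0]]]' >/dev/null && python3 ok.py &&
python3 -m crank '[[[0.5,0,0,0,0]]]' >/dev/null && python3 ok.py &&
python3 -m crank '[[[0.5,0,0,0,0]]]' >/dev/null && python3 ok.py &&
python3 -m crank '[[[0.5,0,0,0,0]]]' >/dev/null && python3 ok.py &&
python3 -m crank '[[[0.5,0,0,0,0]]]' >/dev/null && python3 ok.py &&
python3 -m crank '[[[0.5,0,0,0,0]]]' >/dev/null && python3 ok.py &&
python3 -m crank '[[[0.5,0,0,0,0]]]' >/dev/null && python3 ok.py &&
python3 -m crank '[[[0.5,0,0,0,0]]]' >/dev/null && python3 ok.py &&
python3 -m crank '[[[0.5,0,0,0,0]]]' >/dev/null && python3 ok.py &&
python3 -m crank '[[[0.5,0,0,0,0]]]' >/dev/null && python3 ok.py &&
python3 -m crank '[[[0.5,0,0,0,0]]]' >/dev/null && python3 ok.py &&
python3 -m crank '[[[0.5,0,0,0,0]]]' >/dev/null && python3 ok.py &&
python3 -m crank '[[[0.5,0,0,0,0]]]' >/dev/null && python3 ok.py &&
python3 -m crank '[[[0.5,0,0,0,0]]]' >/dev/null && python3 ok.py &&
python3 -m crank '[[[0.5,0,0,0,0]]]' >/dev/null && python3 ok.py &&
python3 -m crank '[[[0.5,0,0,0,0]]]' >/dev/null && python3 ok.py &&
python3 -m crank '[[[0.5,0,0,0,0]]]' >/dev/null && python3 ok.py &&
python3 -m crank '[[[0.5,0,0,0,0]]]' >/dev/null && python3 ok.py
```

```text
12.73 y -31.63 push 2.66
12.82 y -31.15 push 1.37
12.90 y -30.65 push 0.65
12.98 y -30.15 push 1.65
13.07 y -29.65 push 2.13
13.15 y -29.14 push 0.65
13.23 y -28.65 push 2.05
13.32 y -28.12 push 0.82
13.40 y -27.64 push 1.56
13.48 y -27.14 push 2.55
13.57 y -26.66 push 2.90
13.65 y -26.54 push 4.55
13.73 y -26.54 push 5.02
```

Contact with the pad at y≈-26.6. I'll let it settle, then build up towards 10 N.

```bash
sed 's/F>5/F>9.3/' ok.py > ok9.py
python3 -m crank '[[[0,0,0,0,0]]]' >/dev/null && python3 ok9.py &&
python3 -m crank '[[[0.5,0,0,0,0]]]' >/dev/null && python3 ok9.py &&
python3 -m crank '[[[0,0,0,0,0]]]' >/dev/null && python3 ok9.py &&
python3 -m crank '[[[0.5,0,0,0,0]]]' >/dev/null && python3 ok9.py &&
python3 -m crank '[[[0,0,0,0,0]]]' >/dev/null && python3 ok9.py
```

```text
13.82 y -26.53 push 4.47
13.90 y -26.51 push 7.19
13.98 y -26.51 push 6.51
14.07 y -26.50 push 7.37
14.15 y -26.53 push 6.80
```

```bash

python3 -m crank '[[[0.5,0,0,0,0]]]' >/dev/null && python3 ok9.py &&
python3 -m crank '[[[0.5,0,0,0,0]]]' >/dev/null && python3 ok9.py
python3 -m crank '[[[0,0,0,0,0]]]' >/dev/null ; python3 ok9.py
python3 -m crank '[[[0,0,0,0,0]]]' >/dev/null ; python3 ok9.py
python3 -m crank '[[[0,0,0,0,0]]]' >/dev/null ; python3 ok9.py
```

```text
14.23 y -26.53 push 9.35
14.32 y -26.54 push 7.28
14.40 y -26.52 push 7.67
14.48 y -26.55 push 7.56
```

```bash

python3 -m crank '[[[0.4,0,0,0,0]]]' >/dev/null ; python3 ok9.py
python3 -m crank '[[[0.4,0,0,0,0]]]' >/dev/null ; python3 ok9.py
python3 -m crank '[[[0,0,0,0,0]]]' >/dev/null ; python3 ok9.py
python3 -m crank '[[[0,0,0,0,0]]]' >/dev/null ; python3 ok9.py
python3 -m crank '[[[0,0,0,0,0]]]' >/dev/null ; python3 ok9.py
python3 -m crank '[[[0,0,0,0,0]]]' >/dev/null ; python3 ok9.py
python3 -m crank '[[[0,0,0,0,0]]]' >/dev/null ; python3 ok9.py
```

```text
14.57 y -26.57 push 8.81
14.65 y -26.54 push 9.37
14.73 y -26.57 push 8.89
14.82 y -26.53 push 9.42
14.90 y -26.58 push 9.88
14.98 y -26.53 push 9.54
15.07 y -26.55 push 9.20
```

```bash

python3 -m crank '[[[0.3,0,0,0,0],[0,0,0,0,0],[0,0,0,0,0]]]' >/dev/null ; python3 ok9.py
python3 -m crank '[[[0,0,0,0,0],[0,0,0,0,0],[0,0,0,0,0],[0,0,0,0,0]]]' >/dev/null ; python3 ok9.py
python3 -m crank '[[[0,0,0,0,0],[0,0,0,0,0],[0,0,0,0,0],[0,0,0,0,0]]]' >/dev/null ; python3 ok9.py
python3 -m crank '[[[0,0,0,0,0],[0,0,0,0,0],[0,0,0,0,0],[0,0,0,0,0]]]' >/dev/null ; python3 ok9.py
python3 -m crank '[[[0,0,0,0,0],[0,0,0,0,0],[0,0,0,0,0],[0,0,0,0,0]]]' >/dev/null ; python3 where.py
```

```text
15.32 y -26.56 push 10.10
15.65 y -26.56 push 9.57
15.98 y -26.53 push 9.43
16.32 y -26.55 push 9.66
t 16.65 cradle x 0.5 y -26.5 z 34.7 | toolx yaw err -0.13 deg tilt [ 0.001 -0.004] | F along -10.15 across -0.10 up -1.13
```

Held at about 10 N for over 1.3 s. Now I'll back off slowly, then lift clear.

```bash

python3 -m crank '[[[-1,0,0,0,0],[-1,0,0,0,0],[-1,0,0,0,0],[-2,0,0,0,0],[-5,0,0,0,0],[-12,0,0,0,0],[-15,0,0,0,0],[-15,0,0,0,0],[-15,0,0,0,0],[0,0,0,0,0]]]' >/dev/null
python3 -m crank '[[[0,0,-25,0,0],[0,0,-30,0,0],[0,0,-30,0,0],[0,0,-30,0,0],[0,0,-25,0,0],[0,0,0,0,0]]]' >/dev/null; python3 where.py
python3 - <<'E'
from bench import get_image
import cv2
g=get_image("scene");im=g["pixels"][:,:,::-1][150:390,150:470];cv2.imwrite("pics/s4.png",cv2.resize(im,None,fx=2.4,fy=2.4))
E
```

```text
t 17.98 cradle x 4.8 y -89.5 z 180.1 | toolx yaw err -0.34 deg tilt [0.009 0.002] | F along -0.84 across 1.38 up 0.31
```

View pics/s4.png

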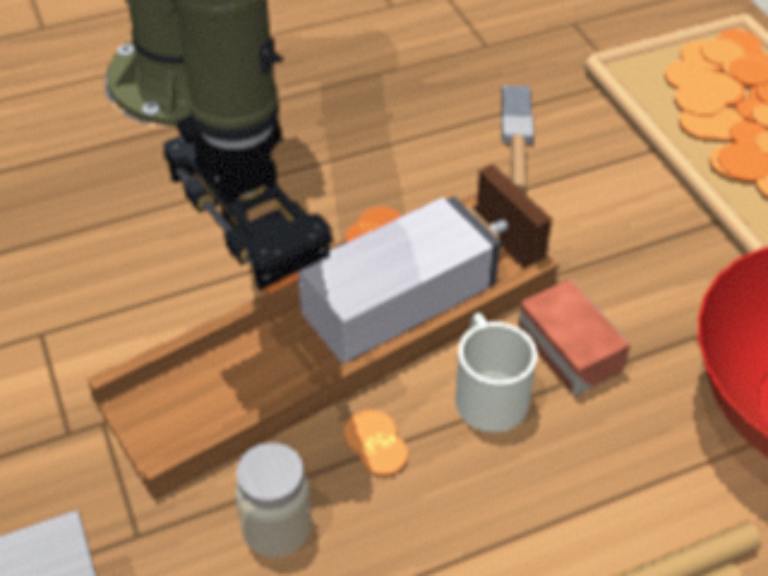

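The tin (400,275) lies along the cradle with its lid (478,235) against the pad. The gripper is clear at (260,240), and the other items I can see here haven't moved.

```bash
python3 -m crank '[[[0,0,0,0,0],[0,0,0,0,0]]]' >/dev/null; python3 -c "
from bench import job;print(job.close_job())"
```

```text
the job is handed in; nothing more can be done
None
```

The tin was tipped over in the cradle and slid until its lid met the stop's pad. I held it there at about 10 N for over a second, never reading more than about 10 N, then left it lying with the gripper clear and handed the job in at about 18 s.

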